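Load a mounted print into the board cutter

TASK

Pull the board cutter's sprung stop out to its end by the red knob, away from the overhead rail, while the mounted print still lies in front of the rail. Then slide the print flat along the bed, under the rail, until it lies square along the fence with its leading edge against the pulled-out stop. Leave the tape roll, brush pot and craft knife alone.

Things in the scene. Friction and masses are not known exactly. Their poses are not given: they have to be found in the camera images.
- cutter: Fixed board cutter on the table: a flat bed 340 (x) x 580 (y) x 20 mm with a green gridded top. Origin: centre of the bed's underside; the bed's top is at z = +20 mm. Its y axis is the feed direction. In its frame the fence's face is at x = +75 mm, the rail's middle at y = +40 mm, and the stop and the seated print are centred on x = +27.5 mm.
- fence (a point): Point on the aluminium fence's guiding face (looking to the cutter's -x) at bed height, 100 mm on the -y side of the bed's middle; axes as the cutter's. The fence runs along y over nearly the whole bed, 18 mm high above the bed and 20 mm wide.
- rail (a point): Middle of the underside of the aluminium rail that crosses the bed along x; axes as the cutter's. Rail 36 mm wide in y; underside 22 mm, top 34 mm above the bed. Open way below it 120 mm wide in x: black post at -72.5 mm, fence at +47.5 mm from this point. Parked on the rail at x = +87.5 mm: a black cutter head 34 x 48 mm, top 62 mm above the bed.
- stop_slide (a joint): How far the stop slide is pulled out along the cutter's +y, in m: 0 = home, 0.060 = fully out at its end. A weak spring draws it home but a friction brake holds it where it is left; it takes about 5 N to move. The stop's face is 40 mm beyond the rail's middle at 0, 100 mm at 0.060.
- stop_face (a point): Middle of the stop's face (looking to the cutter's -y, towards the rail), 8 mm above the bed; axes as the cutter's. The stop is a steel plate 80 (x) x 10 (y) x 15 mm high, with a flat blade 36 mm wide and 6 mm high behind it (+y), and moves with the slide.
- stop_knob (a point): Top of the red upright knob of the stop slide: a round pin 16 to 17 mm in diameter, its top 51 mm above the bed, standing 35 mm behind (+y of) the stop's face. It can be pinched from above or pushed from its rail side.
- panel: Loose mounted print: a stiff white board 95 (x) x 150 (y) x 15 mm, 0.1 to 0.2 kg, grey lichen picture on top, lying flat on the bed before the rail (-y side), away from the fence and askew. Origin: centre of its underside; its y axis points towards the rail.
- panel_lead (a point): Middle of the panel's leading (+y) edge face, 7.5 mm above its underside; axes as the panel's.
- panel_side (a point): Middle of the panel's long side face that goes to the fence (+x), 7.5 mm above its underside; axes as the panel's.
- tape_roll: Bystander: amber ring lying on the bed beyond the rail on the near (-x) side, 84 mm outer diameter, 24 mm high. Origin: centre of its underside.
- brush_pot: Bystander: white pot 76 mm in diameter, 100 mm high with handles standing out to 155 mm, on the table off the bed's +y end. Origin: centre of its underside.
- craft_knife: Bystander: craft knife with a flat yellow handle, 140 mm long, 18 mm wide, 10 mm high, lying on the bed in the strip behind the fence (+x side). Origin: underside, near its middle; blade to +x of its frame.

How it is judged:
On the way, in this order (a step that is already met when the one before it is completed fails the run):
1. The stop is pulled fully out (within 3 mm of its end) while the panel's leading edge has not yet reached the rail (value of joint stop_slide above 0.057 m and y of panel_lead in the frame of rail below -0.018 m), for 0.2 s.
2. The panel's leading edge has come out on the far side of the rail, the panel flat on the bed (y of panel_lead in the frame of rail above 0.018 m and angle between panel's own z axis and vertical below 0.08 rad), for 0.1 s.
At the end, for the whole second after the job is handed in: The stop is fully out (within 3 mm of its end). The panel lies flat and at rest on the bed under the rail, its leading edge within 3 mm of the stop's face, its long side within 4 mm of the fence and parallel to it within 1.7 degrees (0.03 rad) (value of joint stop_slide above 0.057 m and y of panel_lead in the frame of stop_face between -0.003 and 0.003 m and x of panel_side in the frame of fence between -0.004 and 0.003 m and angle between the y axis of panel and the y axis of cutter, either way round below 0.03 rad and angle between panel's own z axis and vertical below 0.05 rad and z of panel in the frame of cutter below 0.023 m and linear speed of panel below 0.01 m/s); the robot touches nothing.
It fails at once if The panel is lifted more than 15 mm off the bed or tipped more than 17 degrees (z of panel in the frame of cutter above 0.035 m or angle between panel's own z axis and vertical above 0.3 rad).
It fails at once if The tape roll, brush pot or craft knife is moved by more than 15 mm (distance of any of tape_roll, brush_pot, craft_knife from where it was at the start of the episode above 0.015 m).
It also fails if it takes over 59 s, if anything falls off the work surface, if the arm or the gripper's body presses on something with over 40 N, if the wrist force passes 120 N, or if a joint passes its speed limit or range.

ROBOT

A 7-joint arm with a two-finger parallel gripper is mounted at the origin on the work surface. World frame = base frame: x ahead of the robot, y to its left, z up, the work surface at z = 0. Lengths are in m, angles in rad, forces in N, time in s.
With the tool pointing down it reaches from about 0.4 to 0.85 m from the base axis. Payload 10.4 kg.
Tool frame: the origin (TCP) lies at the very end of the fingers, on their centre line; the grasp point (between the pads) lies 19 mm behind it; z points along the fingers, y is the line along which they close (so a half turn about z gives the same grasp; the last joint's range is limited). The gripper opens to 85 mm and grips with 20 to 120 N. Pads are 22 mm wide; open, the fingers measure 114 mm over their backs; the gripper's body (76 mm by 85 mm) begins 54 mm behind the grasp point. The pads swing forward as they close: fully open they stand 13 mm farther back than shut.
Start: joints at [1.259, 0.332, -0.065, 1.46, 0.022, 1.35, -0.088], TCP at [0.178, -0.599, 0.231] pointing down, gripper open.
Joint ranges: [-2.6, 2.6], [-0.5, 2.12], [-1.47, 1.34], [0.16, 2.42], [-1.27, 4.41], [0.06, 2.06], [-2.6, 2.6]. Speed limits (rad/s): [2.22, 2.22, 2.79, 2.79, 3.14, 3.14, 3.14].

INTERFACE

Orientations are given as a unit quaternion [x, y, z, w].
In Python, from workcell import * gives the robot as it stands. The module is installed in compiled form; this text tells all that it offers.
- The arm moves only by the tool carry_out, never from a script. Its argument "motion" is a list of rows, each an object with "xyz": the shift along the tool's x, y, z in m, a list of three; "angular": the turn, a rotation vector about the tool's x, y, z in degrees, a list of three. A call has 1 to 12 rows; each row is the pose to reach, as a shift and turn from the pose commanded when the call began, along the tool's axes at that moment; what a row does not reach only later rows make up. A row lasts 1/10 s, in which the tool goes at most 50 mm and 8.59 degrees, less where a joint would pass 70% of its speed; a pose out of reach is approached as far as the arm can. A call with a gripper value outside its range is refused whole. "hand" is the opening, from 0 (shut) to 1 (fully open), set as the call begins (left out, the last holds). The fingers move at their own pace and stop on an object; "grip_force" is the grip in N (left out, the last holds). Time passes only in rows, so rows that repeat a pose let the fingers close. It gives the time, the measured TCP pose, the force, the opening and the grip force at its end, in the units of the state.
- get_obs(): the state, without advancing time (a new reading comes with each control period).
- camera(name): name is "scene" or "top"; returns a dict with "img" (480x640x3 uint8, red, green, blue), "fx", "fy", "cx", "cy" (pixels), "extrinsics" (4x4, takes a point from camera to world coordinates). Camera axes: x right, y up, looking along -z (the intrinsics and any distortion apply to the point x, -y, -z); pixel columns grow to the right and rows downward; lengths in m; the calibration is good to about 2 mm. A picture is of the moment at which its call begins. There is no depth.
- hand_in(): hands the job in; it is judged then, once.
The state is a dict: "clock": time; "joint_pos": joint angles; "joint_velocities": joint speeds; "tau": joint torques, N m; "position": TCP position; "ee_rot": TCP orientation; "ft_force": force on the tool from outside, world axes, zero at the start; "torque": the same for the moment, N m; "grip_width": opening from 0.0 (shut) to 1.0 (fully open); "grasp_force": force on a finger pad.
Only numpy, scipy, OpenCV 4.12 (cv2) and the standard library are available. Lean on these libraries where they do the work, as an engineer would, in place of code of your own. Each camera call takes 0.05 s, during which the arm holds its last target. There are 200 camera calls.

## Working session

There is one attempt and no reset: what is moved stays moved. The work goes in short steps, Python scripts to look and compute and a tool call to move; the robot and the scene stay as the last step left them, time stands still between calls to the robot, and variables do not carry over. Pictures are saved under pics/ and viewed, at most 10 in all, crops included, and the job is handed in when it is done.

Besides the shell and the picture viewer there is one more tool, called after "Emit:" as name(argument=value, ...), one argument or row to a line, values as JSON. carry_out: Moves the arm, as the interface text tells. Its arguments: {"type":"object","properties":{"motion":{"type":"array"},"hand":{"type":"number"},"grip_force":{"type":"number"}},"required":["motion"]}

```bash
mkdir -p pics && cat > h.py <<'E'
from workcell import *
import numpy as np, cv2
from scipy.spatial.transform import Rotation as R
def ray(c,u,v):
    E=np.array(c["extrinsics"]); d=np.array([(u-c["cx"])/c["fx"],-(v-c["cy"])/c["fy"],-1]); return E[:3,3],E[:3,:3]@d
def px2w(c,u,v,z):
    o,d=ray(c,u,v); return o+d*(z-o[2])/d[2]
def w2px(c,p):
    E=np.array(c["extrinsics"]); q=E[:3,:3].T@(np.array(p)-E[:3,3]); return c["cx"]+c["fx"]*q[0]/-q[2], c["cy"]-c["fy"]*q[1]/-q[2]
def save(c,n): cv2.imwrite("pics/"+n,c["img"][:,:,::-1])
E
python3 - <<'E'
from h import *
for n in("scene","top"):
    c=camera(n); save(c,n+"0.png"); print(n,c["fx"],c["cx"],c["cy"],np.round(c["extrinsics"],3).tolist(),[k for k in c])
o=get_obs(); print(o)
E
```

```text
scene 522.3187237953119 322.9447377264339 234.5069581569295 [[0.217, -0.807, 0.549, 1.198], [0.976, 0.179, -0.122, -0.002], [0.0, 0.563, 0.827, 0.952], [0.0, 0.0, 0.0, 1.0]] ['img', 'fx', 'fy', 'cx', 'cy', 'extrinsics']
top 470.75644412867564 320.1360652330385 234.9745446258483 [[-0.002, 0.986, -0.169, 0.486], [-1.0, 0.001, 0.017, 0.144], [0.017, 0.169, 0.985, 0.794], [0.0, 0.0, 0.0, 1.0]] ['img', 'fx', 'fy', 'cx', 'cy', 'extrinsics']
{'clock': 0.1, 'joint_pos': array([ 1.25940872,  0.33279944, -0.06469039,  1.46084715,  0.0216093 ,
        1.34991216, -0.08851945]), 'joint_velocities': array([-0.00277608, -0.00216729, -0.00086782, -0.00237224, -0.00089392,
       -0.00042927,  0.00130225]), 'tau': array([ 9.56762269e-04, -6.26747775e+01,  4.92671435e-02, -3.92429674e+01,
        1.64956274e-02,  6.83566206e-03, -3.62579897e-05]), 'position': array([ 0.17788686, -0.59880072,  0.2306061 ]), 'ee_rot': array([ 9.89593655e-01,  1.43888828e-01, -1.25917742e-04, -6.22608520e-04]), 'ft_force': array([ 0.38918994, -0.43800303, -0.20960101]), 'torque': array([-0.02519656, -0.03194535,  0.0251165 ]), 'grasp_force': 0.0, 'grip_width': 1.0014933755591229}
```

View pics/scene0.png

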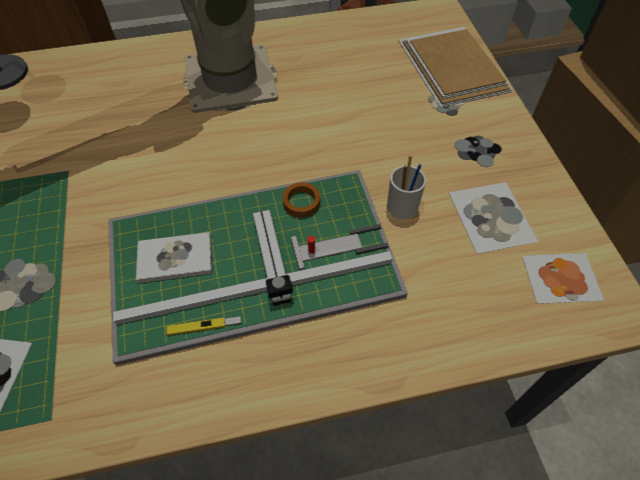

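View pics/top0.png

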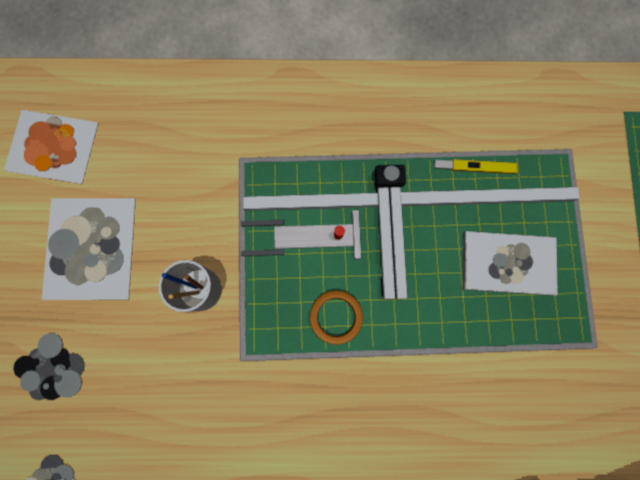

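The scene view shows the bed with the print left of the rail and the stop with its red knob (311,243) right of it. In the top view the bed corners are about (241,158), (571,151), (595,346) and (241,359), the knob top is at (339,232), and the print spans (466,233) to (557,293). I'll enlarge the top view.

```bash
python3 - <<'E'
import cv2
i=cv2.imread("pics/top0.png"); a=i[145:365,235:600]
cv2.imwrite("pics/crop0.png",cv2.resize(a,None,fx=2.19,fy=2.19,interpolation=cv2.INTER_CUBIC))
E
```

```text
(no output)
```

View pics/crop0.png

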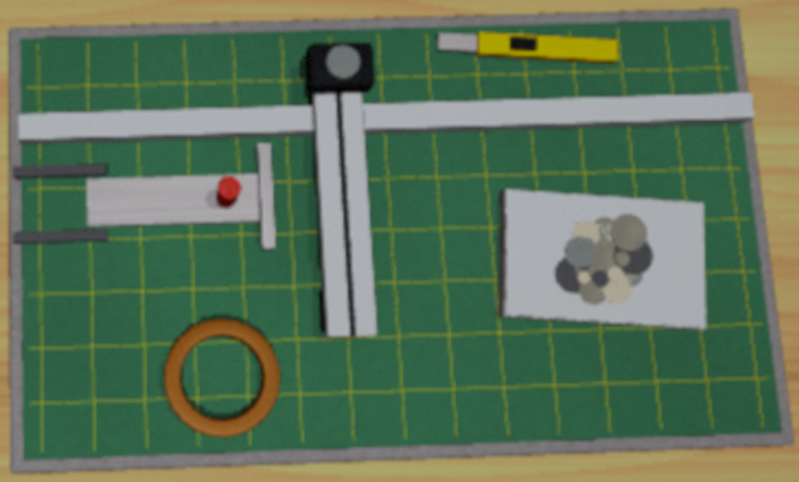

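The crop shows the bed corners at (10,30), (738,10), (792,443) and (13,472). The print's corners are at (504,189), (705,203), (706,328) and (503,316), the knob top is at (230,185), and the fence's inner top edge runs from (20,139) to (752,118).

```bash
cat > m.py <<'E'
from h import *
c=camera("top")
f=lambda x,y,z: px2w(c,235+x/2.19,145+y/2.19,z)
B=np.array([f(10,30,.02),f(738,10,.02),f(792,443,.02),f(13,472,.02)])[:,:2]
# local coords cutter: x up, y left
L=np.array([[.17,.29],[.17,-.29],[-.17,-.29],[-.17,.29]])
def fit(L,W):
    lc,wc=L.mean(0),W.mean(0); H=(L-lc).T@(W-wc); a=np.arctan2(H[0,1]-H[1,0],H[0,0]+H[1,1])
    M=np.array([[np.cos(a),-np.sin(a)],[np.sin(a),np.cos(a)]]); return M,wc-M@lc,a
M,t,a=fit(L,B)
if __name__=="__main__":
    print(B.round(4)); print("cutter",t,np.degrees(a),"res",((L@M.T+t)-B).round(4).tolist())
    loc=lambda *p:((f(*p)[:2]-t)@M).round(4)
    print("knob",loc(230,185,.071),f(230,185,.071)); print("fence",loc(20,139,.038),loc(752,118,.038)); print("stop",loc(270,143,.035),loc(275,247,.035))
    print("rail far end",loc(326,335,.054),loc(377,334,.054))
    P=np.array([f(*p,.035)[:2] for p in((504,189),(705,203),(706,328),(503,316))])
    l=np.array([[.0475,.075],[.0475,-.075],[-.0475,-.075],[-.0475,.075]])
    m,pt,pa=fit(l,P); print("panel",((pt-t)@M).round(4),pt,np.degrees(pa-a),((l@m.T+pt)-P).round(4).tolist())
    print("tape",loc(222,377,.044),"knife",loc(438,45,.03),loc(618,50,.03))
E
python3 m.py
```

```text
[[ 0.7509  0.2677]
 [ 0.7695 -0.3079]
 [ 0.4346 -0.3167]
 [ 0.416   0.2566]]
cutter [ 0.59275809 -0.02506418] 1.8159809090125958 res [[0.0026, 0.0025], [0.0024, -0.0017], [-0.0026, -0.0036], [-0.0024, 0.0028]]
knob [0.0298 0.1242] [0.61861808 0.09999047 0.071     ]
fence [0.0757 0.2779] [ 0.0753 -0.2775]
stop [0.0676 0.0903] [-0.0114  0.0903]
rail far end [-0.0779  0.059 ] [-0.0784  0.0225]
panel [-0.0277 -0.1548] [ 0.56997095 -0.18066847] -5.637112181413897 [[0.0, -0.0007], [0.0006, 0.0011], [-0.0008, -0.0001], [0.0002, -0.0003]]
tape [-0.1049  0.1339] knife [ 0.1424 -0.0442] [ 0.1344 -0.1842]
```

```bash
cat > g.py <<'E'
import sys
from h import *
T=np.array([.5928,-.0251]); A=np.radians(1.82)
M=np.array([[np.cos(A),-np.sin(A)],[np.sin(A),np.cos(A)]])
def state():
    o=get_obs(); Q=R.from_quat(o["ee_rot"]); x=Q.apply([1,0,0])
    print("t",round(o["clock"],2),"cut xy",((o["position"][:2]-T)@M).round(4),"z-bed",round(o["position"][2]-.02,4),"xyaw",round(np.degrees(np.arctan2(x[1],x[0])-A),2),"F",(M.T@o["ft_force"][:2]).round(1),o["ft_force"][2].round(1),"w",round(o["grip_width"],3),"g",round(o["grasp_force"],1))
    return o,Q
def goal(x,y,h,yaw):
    """tool shift/turn to cutter x,y, height h above bed, tool-x yaw (deg) in cutter frame"""
    o,Q=state(); p=np.append(M@[x,y]+T,.02+h)
    f=(A+np.radians(yaw))/2; G=R.from_quat([np.cos(f),np.sin(f),0,0])
    print("xyz",Q.inv().apply(p-o["position"]).round(4).tolist(),"ang",np.degrees((Q.inv()*G).as_rotvec()).round(2).tolist())
if __name__=="__main__": goal(*map(float,sys.argv[1:])) if len(sys.argv)>1 else state()
E
python3 g.py .0285 .124 .15 0
```

```text
t 0.15 cut xy [-0.4329 -0.5603] z-bed 0.2107 xyaw 14.73 F [-0.4 -0.5] -1.1 w 1.0 g 0.0
xyz [0.6202, -0.5444, 0.0613] ang [-0.06, 0.01, 14.73]
```

Emit:
carry_out(
  motion=[
    {"xyz": [0.035,-0.03,0],"angular": [0,0,2]},
    {"xyz": [0.07,-0.06,0],"angular": [0,0,5]},
    {"xyz": [0.105,-0.092,0],"angular": [0,0,8]},
    {"xyz": [0.14,-0.123,0],"angular": [0,0,11]},
    {"xyz": [0.175,-0.154,0],"angular": [0,0,14.7]},
    {"xyz": [0.21,-0.185,0],"angular": [0,0,14.7]},
    {"xyz": [0.245,-0.215,0],"angular": [0,0,14.7]},
    {"xyz": [0.28,-0.246,0],"angular": [0,0,14.7]},
    {"xyz": [0.315,-0.277,0],"angular": [0,0,14.7]},
    {"xyz": [0.35,-0.307,0],"angular": [0,0,14.7]},
    {"xyz": [0.385,-0.338,0],"angular": [0,0,14.7]},
    {"xyz": [0.42,-0.37,0],"angular": [0,0,14.7]},
  ],
  hand=0.5,
)

```text
clock: 1.35
position: [0.4758, -0.1232, 0.2314]
ee_rot: [1.0, 0.016, 0.0, 0.0]
ft_force: [1.4, -1.2, -0.2]
grip_width: 0.502
grasp_force: 0.0
```

```bash
python3 g.py .0285 .124 .1 0
```

```text
t 1.35 cut xy [-0.12   -0.0944] z-bed 0.2114 xyaw 0.0 F [ 1.3 -1.3] -0.2 w 0.502 g 0.0
xyz [0.1485, -0.2184, 0.1113] ang [0.02, -0.01, 0.0]
```

Emit:
carry_out(
  motion=[
    {"xyz": [0.025,-0.036,0]},
    {"xyz": [0.05,-0.073,0]},
    {"xyz": [0.075,-0.11,0.01]},
    {"xyz": [0.1,-0.147,0.03]},
    {"xyz": [0.125,-0.184,0.05]},
    {"xyz": [0.1485,-0.2184,0.08]},
    {"xyz": [0.1485,-0.2184,0.111]},
    {"xyz": [0.1485,-0.2184,0.111]},
    {"xyz": [0.1485,-0.2184,0.111]},
  ],
)

```text
validation failed for argument at $.mo...
```

```bash
python3 g.py .0285 .124 .02 0; python3 - <<'E'
from h import *
a=[]
for n in("scene","top"):
    c=camera(n); i=c["img"][:,:,::-1]
    u,v=w2px(c,[.6186,.1,.06]); u,v=int(u),int(v); a.append(cv2.resize(i[max(v-70,0):v+50,u-65:u+65],(400,370)))
cv2.imwrite("pics/k1.png",np.hstack(a))
E
```

```text
t 1.35 cut xy [-0.12   -0.0944] z-bed 0.2114 xyaw 0.0 F [ 1.3 -1.3] -0.2 w 0.502 g 0.0
xyz [0.1485, -0.2184, 0.1913] ang [0.02, -0.01, 0.0]
```

View pics/k1.png

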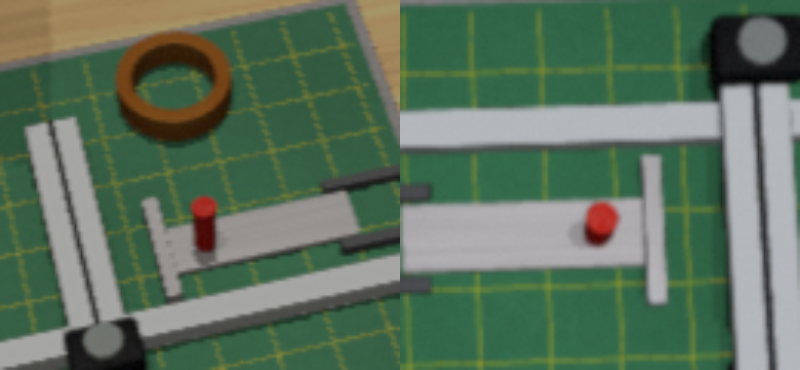

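The move was refused because it had no "angular" values, so the picture shows only the untouched knob and stop. I'll resend it.

Emit:
carry_out(
  motion=[
    {"xyz": [0.025,-0.036,0],"angular": [0,0,0]},
    {"xyz": [0.05,-0.073,0],"angular": [0,0,0]},
    {"xyz": [0.075,-0.11,0.01],"angular": [0,0,0]},
    {"xyz": [0.1,-0.147,0.03],"angular": [0,0,0]},
    {"xyz": [0.125,-0.184,0.05],"angular": [0,0,0]},
    {"xyz": [0.1485,-0.2184,0.08],"angular": [0,0,0]},
    {"xyz": [0.1485,-0.2184,0.111],"angular": [0,0,0]},
    {"xyz": [0.1485,-0.2184,0.111],"angular": [0,0,0]},
    {"xyz": [0.1485,-0.2184,0.111],"angular": [0,0,0]},
  ],
)

```text
clock: 2.35
position: [0.6164, 0.0972, 0.1205]
ee_rot: [1.0, 0.016, -0.001, 0.0]
ft_force: [0.8, -0.9, 1.0]
grip_width: 0.502
grasp_force: 0.0
```

```bash
python3 g.py .0285 .124 .022 0; python3 - <<'E'
from h import *
a=[]
for n in("scene","top"):
    c=camera(n); i=c["img"][:,:,::-1]
    u,v=w2px(c,[.6186,.1,.06]); u,v=int(u),int(v); a.append(cv2.resize(i[max(v-70,0):v+50,u-65:u+65],(400,370)))
cv2.imwrite("pics/k2.png",np.hstack(a))
E
```

```text
t 2.35 cut xy [0.0275 0.1215] z-bed 0.1005 xyaw -0.03 F [ 0.7 -0.9] 1.0 w 0.502 g 0.0
xyz [0.0011, -0.0026, 0.0785] ang [0.04, 0.06, -0.03]
```

View pics/k2.png

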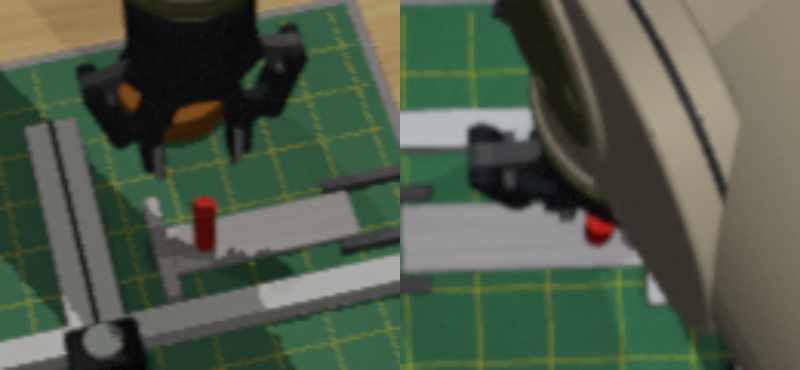

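The gripper straddles the knob along the slide, with the knob at about (204,225) in the left crop. I'll lower and pinch.

Emit:
carry_out(
  motion=[
    {"xyz": [0.001,-0.0025,0.03],"angular": [0,0,0]},
    {"xyz": [0.001,-0.0025,0.06],"angular": [0,0,0]},
    {"xyz": [0.001,-0.0025,0.078],"angular": [0,0,0]},
    {"xyz": [0.001,-0.0025,0.078],"angular": [0,0,0]},
  ],
)

```text
clock: 2.85
position: [0.6167, 0.0995, 0.0412]
ee_rot: [1.0, 0.016, -0.001, 0.0]
ft_force: [-0.4, -0.5, 0.9]
grip_width: 0.499
grasp_force: 0.0
```

Emit:
carry_out(
  motion=[
    {"xyz": [0,0,0],"angular": [0,0,0]},
    {"xyz": [0,0,0],"angular": [0,0,0]},
    {"xyz": [0,0,0],"angular": [0,0,0]},
    {"xyz": [0,0,0],"angular": [0,0,0]},
    {"xyz": [0,0,0],"angular": [0,0,0]},
    {"xyz": [0,0,0],"angular": [0,0,0]},
  ],
  hand=0,
  grip_force=30,
)

```text
clock: 3.45
position: [0.6188, 0.1009, 0.0443]
ee_rot: [1.0, 0.016, 0.001, 0.0]
ft_force: [-2.0, -0.3, 6.7]
grip_width: 0.175
grasp_force: 29.4
```

```bash
python3 g.py .0285 .175 .022 0
```

```text
t 3.45 cut xy [0.03   0.1251] z-bed 0.0243 xyaw 0.02 F [-2.  -0.3] 6.7 w 0.175 g 29.4
xyz [-0.0014, -0.0499, 0.0023] ang [0.0, -0.17, 0.02]
```

Emit:
carry_out(
  motion=[
    {"xyz": [0,-0.007,-0.002],"angular": [0,0,0]},
    {"xyz": [0,-0.014,-0.002],"angular": [0,0,0]},
    {"xyz": [0,-0.021,-0.002],"angular": [0,0,0]},
    {"xyz": [0,-0.028,-0.002],"angular": [0,0,0]},
    {"xyz": [0,-0.035,-0.002],"angular": [0,0,0]},
    {"xyz": [0,-0.041,-0.002],"angular": [0,0,0]},
    {"xyz": [0,-0.046,-0.002],"angular": [0,0,0]},
    {"xyz": [0,-0.046,-0.002],"angular": [0,0,0]},
  ],
)

```text
clock: 4.25
position: [0.6172, 0.1466, 0.0445]
ee_rot: [1.0, 0.016, 0.001, 0.0]
ft_force: [6.1, -0.6, -6.5]
grip_width: 0.178
grasp_force: 30.5
```

```bash
python3 g.py .0285 .175 .022 0
```

```text
t 4.25 cut xy [0.0298 0.1708] z-bed 0.0245 xyaw 0.01 F [ 6.1 -0.8] -6.5 w 0.178 g 30.5
xyz [-0.0013, -0.0042, 0.0025] ang [0.03, -0.13, 0.01]
```

Now the last few millimetres, in small steps, watching the force for the end.

Emit:
carry_out(
  motion=[
    {"xyz": [0,-0.003,0],"angular": [0,0,0]},
    {"xyz": [0,-0.006,0],"angular": [0,0,0]},
    {"xyz": [0,-0.008,0],"angular": [0,0,0]},
    {"xyz": [0,-0.008,0],"angular": [0,0,0]},
  ],
)

```text
clock: 4.65
position: [0.617, 0.1513, 0.0444]
ee_rot: [1.0, 0.015, 0.001, 0.002]
ft_force: [4.1, -8.7, -3.1]
grip_width: 0.178
grasp_force: 31.2
```

```bash
python3 g.py .0285 .175 .022 0
```

```text
t 4.65 cut xy [0.0298 0.1755] z-bed 0.0244 xyaw -0.13 F [ 3.8 -8.8] -3.1 w 0.178 g 31.2
xyz [-0.0013, 0.0005, 0.0024] ang [0.25, -0.06, -0.13]
```

Emit:
carry_out(
  motion=[
    {"xyz": [0,-0.003,0],"angular": [0,0,0]},
    {"xyz": [0,-0.003,0],"angular": [0,0,0]},
    {"xyz": [0,-0.003,0],"angular": [0,0,0]},
  ],
)

```text
clock: 4.95
position: [0.617, 0.1513, 0.0444]
ee_rot: [1.0, 0.014, 0.0, 0.004]
ft_force: [0.3, -17.1, 1.0]
grip_width: 0.178
grasp_force: 31.8
```

```bash
python3 g.py .0285 .175 .022 0
```

```text
t 4.95 cut xy [0.0298 0.1756] z-bed 0.0244 xyaw -0.26 F [ -0.3 -17.1] 1.0 w 0.178 g 31.8
xyz [-0.0013, 0.0005, 0.0024] ang [0.44, -0.01, -0.26]
```

The slide is at its end: the force rises and the position no longer changes. I'll relax, open and lift.

Emit:
carry_out(
  motion=[
    {"xyz": [0,0.004,0],"angular": [0,0,0]},
    {"xyz": [0,0.004,0],"angular": [0,0,0]},
  ],
)

```text
clock: 5.15
position: [0.617, 0.1512, 0.0445]
ee_rot: [1.0, 0.015, 0.001, 0.001]
ft_force: [4.7, -6.5, -4.8]
grip_width: 0.18
grasp_force: 31.0
```

Emit:
carry_out(
  motion=[
    {"xyz": [0,0,0],"angular": [0,0,0]},
    {"xyz": [0,0,0],"angular": [0,0,0]},
    {"xyz": [0,0,0],"angular": [0,0,0]},
    {"xyz": [0,0,0],"angular": [0,0,0]},
    {"xyz": [0,0,-0.02],"angular": [0,0,0]},
    {"xyz": [0,0,-0.06],"angular": [0,0,0]},
    {"xyz": [0,0,-0.1],"angular": [0,0,0]},
    {"xyz": [0,0,-0.1],"angular": [0,0,0]},
  ],
  hand=0.5,
)

```text
clock: 5.95
position: [0.6184, 0.1554, 0.1505]
ee_rot: [1.0, 0.016, 0.004, -0.001]
ft_force: [0.9, 0.2, 0.1]
grip_width: 0.497
grasp_force: 0.0
```

```bash
python3 g.py -.13 -.1548 .1 0
```

```text
t 5.95 cut xy [0.0314 0.1796] z-bed 0.1305 xyaw 0.05 F [0.9 0.2] 0.1 w 0.497 g 0.0
xyz [-0.1619, 0.3343, 0.0284] ang [-0.12, -0.49, 0.05]
```

Emit:
carry_out(
  motion=[
    {"xyz": [-0.02,0.042,0],"angular": [0,0,0]},
    {"xyz": [-0.04,0.084,0],"angular": [0,0,0]},
    {"xyz": [-0.06,0.126,0],"angular": [0,0,0]},
    {"xyz": [-0.08,0.168,0],"angular": [0,0,0]},
    {"xyz": [-0.1,0.21,0],"angular": [0,0,0]},
    {"xyz": [-0.12,0.252,0],"angular": [0,0,0]},
    {"xyz": [-0.14,0.294,0],"angular": [0,0,0]},
    {"xyz": [-0.162,0.334,0.01],"angular": [0,0,0]},
    {"xyz": [-0.162,0.334,0.03],"angular": [0,0,0]},
    {"xyz": [-0.162,0.334,0.06],"angular": [0,0,0]},
    {"xyz": [-0.162,0.334,0.09],"angular": [0,0,0]},
    {"xyz": [-0.162,0.334,0.09],"angular": [0,0,0]},
  ],
  hand=0.6,
)

```text
clock: 7.15
position: [0.4622, -0.1842, 0.051]
ee_rot: [1.0, 0.016, -0.003, -0.001]
ft_force: [0.1, -0.4, 0.2]
grip_width: 0.602
grasp_force: 0.0
```

```bash
python3 g.py -.13 -.1548 .001 0; python3 - <<'E'
from h import *
c=camera("top"); cv2.imwrite("pics/t3.png",cv2.resize(c["img"][140:365,235:600,::-1],None,fx=2.1,fy=2.1,interpolation=cv2.INTER_CUBIC))
E
```

```text
t 7.15 cut xy [-0.1356 -0.1549] z-bed 0.031 xyaw 0.05 F [ 0.1 -0.4] 0.2 w 0.602 g 0.0
xyz [0.0058, -0.0, 0.03] ang [-0.17, 0.31, 0.05]
```

View pics/t3.png

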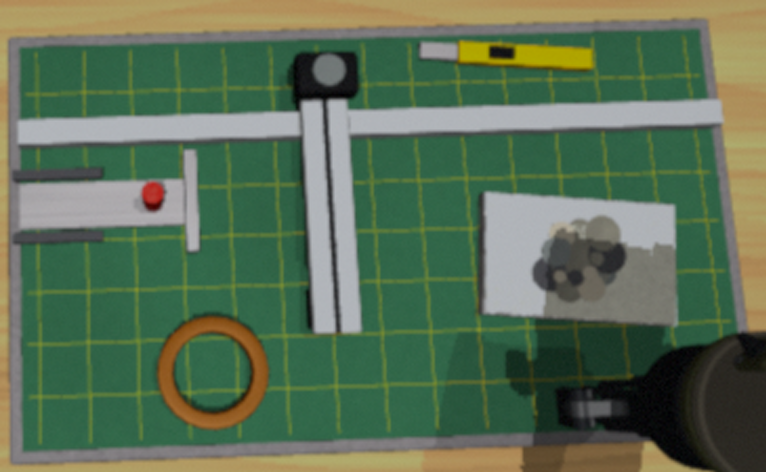

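The stop is pulled out, with the knob now at crop (152,195), and the print hasn't moved. I'll lower and push the print to the fence.

Emit:
carry_out(
  motion=[
    {"xyz": [0,0,0.015],"angular": [0,0,0]},
    {"xyz": [0,0,0.03],"angular": [0,0,0]},
    {"xyz": [0.015,0,0.03],"angular": [0,0,0]},
    {"xyz": [0.03,0,0.03],"angular": [0,0,0]},
    {"xyz": [0.04,0,0.03],"angular": [0,0,0]},
    {"xyz": [0.046,0,0.03],"angular": [0,0,0]},
    {"xyz": [0.052,0,0.03],"angular": [0,0,0]},
    {"xyz": [0.058,0,0.03],"angular": [0,0,0]},
    {"xyz": [0.064,0,0.03],"angular": [0,0,0]},
    {"xyz": [0.07,0,0.03],"angular": [0,0,0]},
    {"xyz": [0.07,0,0.03],"angular": [0,0,0]},
  ],
)

```text
clock: 8.3
position: [0.5355, -0.1828, 0.0244]
ee_rot: [1.0, 0.016, 0.0, -0.0]
ft_force: [-0.4, -0.1, 0.4]
grip_width: 0.601
grasp_force: 0.0
```

```bash
python3 g.py -.033 -.1548 .001 0
```

```text
t 8.3 cut xy [-0.0622 -0.1558] z-bed 0.0044 xyaw 0.05 F [-0.5 -0.1] 0.4 w 0.601 g 0.0
xyz [0.0292, -0.001, 0.0034] ang [-0.01, -0.05, 0.05]
```

Emit:
carry_out(
  motion=[
    {"xyz": [0.006,0,0.001],"angular": [0,0,0]},
    {"xyz": [0.012,0,0.002],"angular": [0,0,0]},
    {"xyz": [0.018,0,0.002],"angular": [0,0,0]},
    {"xyz": [0.022,0,0.002],"angular": [0,0,0]},
    {"xyz": [0.026,0,0.002],"angular": [0,0,0]},
    {"xyz": [0.029,0,0.002],"angular": [0,0,0]},
    {"xyz": [0.029,0,0.002],"angular": [0,0,0]},
  ],
)

```text
clock: 9.0
position: [0.5642, -0.182, 0.0223]
ee_rot: [1.0, 0.016, 0.0, -0.0]
ft_force: [-0.1, -0.3, 0.1]
grip_width: 0.601
grasp_force: 0.0
```

```bash
python3 g.py -.03 -.1548 .001 0;  python3 - <<'E'
from h import *
c=camera("top"); cv2.imwrite("pics/t4.png",cv2.resize(c["img"][140:365,235:600,::-1],None,fx=2.1,fy=2.1,interpolation=cv2.INTER_CUBIC))
E
```

```text
t 9.0 cut xy [-0.0336 -0.1559] z-bed 0.0023 xyaw 0.04 F [-0.1 -0.3] 0.1 w 0.601 g 0.0
xyz [0.0036, -0.0011, 0.0013] ang [-0.0, -0.03, 0.04]
```

View pics/t4.png

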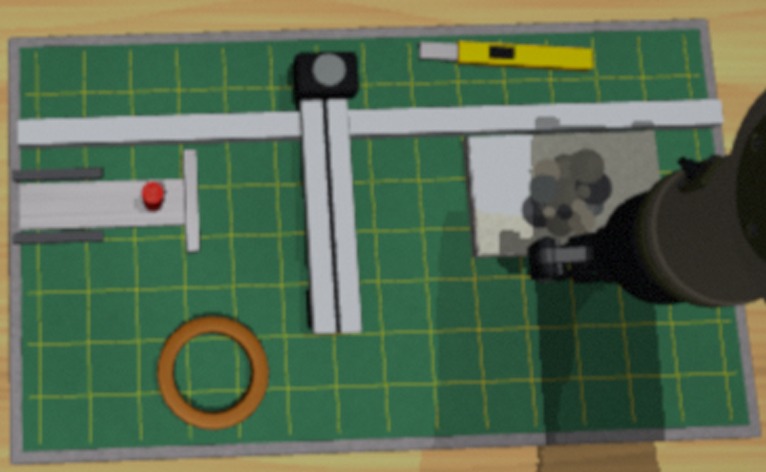

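The print is now nearly square and close to the fence, with its leading edge at crop x≈468–475. I'll press until the fence stops it.

Emit:
carry_out(
  motion=[
    {"xyz": [0.002,0,0],"angular": [0,0,0]},
    {"xyz": [0.004,0,0],"angular": [0,0,0]},
    {"xyz": [0.006,0,0],"angular": [0,0,0]},
    {"xyz": [0.007,0,0],"angular": [0,0,0]},
    {"xyz": [0.007,0,0],"angular": [0,0,0]},
  ],
)

```text
clock: 9.55
position: [0.5682, -0.1821, 0.022]
ee_rot: [1.0, 0.016, -0.003, -0.0]
ft_force: [-12.4, 1.4, 10.2]
grip_width: 0.6
grasp_force: 6.7
```

```bash
python3 g.py -.03 -.1548 .001 0
```

```text
t 9.55 cut xy [-0.0296 -0.1561] z-bed 0.002 xyaw -0.0 F [-12.3   1.8] 10.2 w 0.6 g 6.7
xyz [-0.0004, -0.0013, 0.001] ang [-0.01, 0.32, -0.0]
```

The print is seated against the fence at 12 N. I'll back off, lift, and check the print's position and the joint 7 range for the quarter turn.

Emit:
carry_out(
  motion=[
    {"xyz": [-0.01,0,0],"angular": [0,0,0]},
    {"xyz": [-0.04,0,0],"angular": [0,0,0]},
    {"xyz": [-0.06,0,-0.02],"angular": [0,0,0]},
    {"xyz": [-0.08,0,-0.06],"angular": [0,0,0]},
    {"xyz": [-0.08,0,-0.1],"angular": [0,0,0]},
    {"xyz": [-0.08,0,-0.1],"angular": [0,0,0]},
  ],
)

```text
clock: 10.15
position: [0.4933, -0.1856, 0.1278]
ee_rot: [1.0, 0.016, 0.004, 0.002]
ft_force: [1.3, 0.1, 0.4]
grip_width: 0.602
grasp_force: 0.0
```

```bash
python3 g.py .0275 -.275 .1 90; python3 - <<'E'
from h import *
print(get_obs()["joint_pos"].round(2))
c=camera("top"); cv2.imwrite("pics/t5.png",cv2.resize(c["img"][180:280,430:600,::-1],None,fx=4.7,fy=4.7,interpolation=cv2.INTER_CUBIC))
E
```

```text
t 10.15 cut xy [-0.1045 -0.1572] z-bed 0.1078 xyaw 0.0 F [1.3 0. ] 0.4 w 0.602 g 0.0
xyz [0.1319, 0.1177, 0.0095] ang [0.59, -0.17, -90.0]
[ 0.75  0.24 -0.53  1.83  0.14  1.1  -1.37]
```

View pics/t5.png

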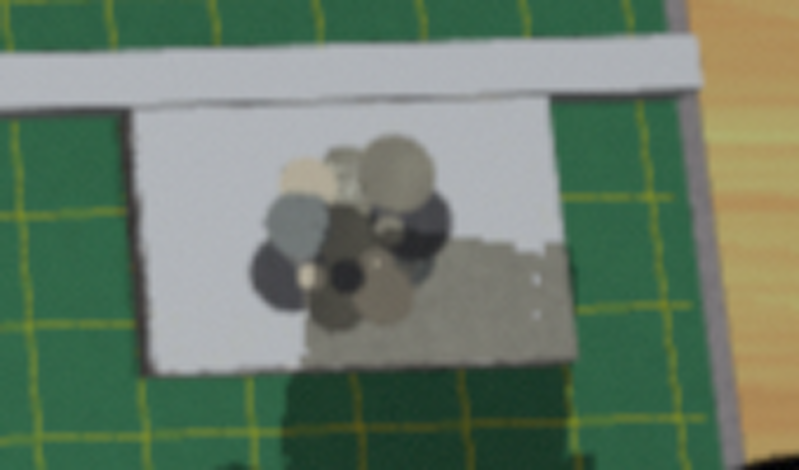

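The print lies square against the fence, with its trailing edge at crop (550,97) to (577,362). I'll go behind it with a quarter turn, which takes joint 7 towards zero.

Emit:
carry_out(
  motion=[
    {"xyz": [0.01,0.01,0],"angular": [0,0,-8.2]},
    {"xyz": [0.022,0.02,0],"angular": [0,0,-16.4]},
    {"xyz": [0.034,0.03,0],"angular": [0,0,-24.6]},
    {"xyz": [0.046,0.041,0],"angular": [0,0,-32.8]},
    {"xyz": [0.058,0.052,0],"angular": [0,0,-41]},
    {"xyz": [0.07,0.063,0],"angular": [0,0,-49.2]},
    {"xyz": [0.082,0.074,0],"angular": [0,0,-57.4]},
    {"xyz": [0.094,0.085,0],"angular": [0,0,-65.6]},
    {"xyz": [0.108,0.096,0],"angular": [0,0,-73.8]},
    {"xyz": [0.12,0.107,0],"angular": [0,0,-82]},
    {"xyz": [0.132,0.118,0],"angular": [0,0,-90]},
    {"xyz": [0.132,0.118,0],"angular": [0,0,-90]},
  ],
)

```text
clock: 11.4
position: [0.6267, -0.2992, 0.1204]
ee_rot: [0.695, 0.719, 0.0, -0.001]
ft_force: [-1.2, 0.5, 0.2]
grip_width: 0.598
grasp_force: 0.0
```

```bash
python3 g.py .0275 -.275 .001 90; python3 - <<'E'
from h import *
from g import T,M
c=camera("top")
for x,y in((550,97),(577,362),(133,108),(150,372)): print(((px2w(c,430+x/4.7,180+y/4.7,.035)[:2]-T)@M).round(4))
E
```

```text
t 11.4 cut xy [ 0.0252 -0.275 ] z-bed 0.1004 xyaw 90.11 F [-1.2  0.6] 0.2 w 0.598 g 0.0
xyz [-0.0001, 0.0023, 0.0994] ang [-0.03, -0.06, 0.11]
[ 0.0745 -0.226 ]
[-0.0202 -0.2245]
[ 0.075  -0.0768]
[-0.0189 -0.0748]
```

Emit:
carry_out(
  motion=[
    {"xyz": [0,0.001,0.03],"angular": [0,0,0]},
    {"xyz": [0,0.001,0.06],"angular": [0,0,0]},
    {"xyz": [0,0.001,0.085],"angular": [0,0,0]},
    {"xyz": [0,0.001,0.098],"angular": [0,0,0]},
    {"xyz": [0,0.001,0.098],"angular": [0,0,0]},
    {"xyz": [0.015,0.001,0.098],"angular": [0,0,0]},
    {"xyz": [0.028,0.001,0.098],"angular": [0,0,0]},
    {"xyz": [0.035,0.001,0.098],"angular": [0,0,0]},
    {"xyz": [0.042,0.001,0.098],"angular": [0,0,0]},
    {"xyz": [0.05,0.001,0.098],"angular": [0,0,0]},
    {"xyz": [0.058,0.001,0.098],"angular": [0,0,0]},
    {"xyz": [0.066,0.001,0.098],"angular": [0,0,0]},
  ],
  hand=0.5,
)

```text
clock: 12.65
position: [0.6253, -0.2319, 0.0245]
ee_rot: [0.696, 0.718, -0.0, 0.0]
ft_force: [-0.4, -2.2, 2.1]
grip_width: 0.501
grasp_force: 0.9
```

```bash
python3 g.py .0275 -.0196 .001 90
```

```text
t 12.65 cut xy [ 0.0259 -0.2077] z-bed 0.0045 xyaw 90.0 F [-0.5 -2.2] 2.1 w 0.501 g 0.9
xyz [0.1881, 0.0016, 0.0034] ang [0.01, 0.02, 0.0]
```

Emit:
carry_out(
  motion=[
    {"xyz": [0.01,0,0.001],"angular": [0,0,0]},
    {"xyz": [0.02,0,0.002],"angular": [0,0,0]},
    {"xyz": [0.03,0.001,0.002],"angular": [0,0,0]},
    {"xyz": [0.04,0.001,0.002],"angular": [0,0,0]},
    {"xyz": [0.05,0.001,0.002],"angular": [0,0,0]},
    {"xyz": [0.06,0.001,0.002],"angular": [0,0,0]},
    {"xyz": [0.07,0.002,0.002],"angular": [0,0,0]},
    {"xyz": [0.08,0.002,0.002],"angular": [0,0,0]},
    {"xyz": [0.09,0.002,0.002],"angular": [0,0,0]},
    {"xyz": [0.1,0.002,0.002],"angular": [0,0,0]},
    {"xyz": [0.11,0.002,0.002],"angular": [0,0,0]},
    {"xyz": [0.115,0.002,0.002],"angular": [0,0,0]},
  ],
)

```text
clock: 13.85
position: [0.6236, -0.1155, 0.0224]
ee_rot: [0.695, 0.719, 0.0, -0.0]
ft_force: [0.4, -1.1, -0.1]
grip_width: 0.505
grasp_force: 0.4
```

```bash
python3 g.py .0275 -.0196 .001 90
```

```text
t 13.85 cut xy [ 0.028  -0.0913] z-bed 0.0024 xyaw 90.1 F [ 0.4 -1.1] -0.1 w 0.505 g 0.4
xyz [0.0717, -0.0003, 0.0014] ang [0.01, -0.02, 0.1]
```

Emit:
carry_out(
  motion=[
    {"xyz": [0.01,0,0],"angular": [0,0,0]},
    {"xyz": [0.02,0,0],"angular": [0,0,0]},
    {"xyz": [0.03,0,0],"angular": [0,0,0]},
    {"xyz": [0.04,0,0],"angular": [0,0,0]},
    {"xyz": [0.05,0,0],"angular": [0,0,0]},
    {"xyz": [0.058,0,0],"angular": [0,0,0]},
    {"xyz": [0.063,0,0],"angular": [0,0,0]},
    {"xyz": [0.065,0,0],"angular": [0,0,0]},
    {"xyz": [0.065,0,0],"angular": [0,0,0]},
  ],
)

```text
clock: 14.75
position: [0.6215, -0.0519, 0.0223]
ee_rot: [0.696, 0.718, 0.0, -0.0]
ft_force: [0.6, 0.3, -0.4]
grip_width: 0.497
grasp_force: 0.0
```

```bash
python3 g.py .0275 -.0196 .001 90
```

```text
t 14.75 cut xy [ 0.0278 -0.0277] z-bed 0.0023 xyaw 90.04 F [0.6 0.2] -0.4 w 0.497 g 0.0
xyz [0.0081, -0.0003, 0.0013] ang [-0.0, -0.01, 0.04]
```

Emit:
carry_out(
  motion=[
    {"xyz": [0.002,0,0],"angular": [0,0,0]},
    {"xyz": [0.004,0,0],"angular": [0,0,0]},
    {"xyz": [0.006,0,0],"angular": [0,0,0]},
    {"xyz": [0.008,0,0],"angular": [0,0,0]},
    {"xyz": [0.01,0,0],"angular": [0,0,0]},
    {"xyz": [0.012,0,0],"angular": [0,0,0]},
    {"xyz": [0.012,0,0],"angular": [0,0,0]},
  ],
)

```text
clock: 15.45
position: [0.6211, -0.0447, 0.0222]
ee_rot: [0.697, 0.717, -0.002, 0.002]
ft_force: [-0.6, -12.8, 2.0]
grip_width: 0.499
grasp_force: 6.1
```

```bash
python3 g.py .0275 -.0196 .001 90
```

```text
t 15.45 cut xy [ 0.0276 -0.0205] z-bed 0.0022 xyaw 89.85 F [ -1.  -12.8] 2.0 w 0.499 g 6.1
xyz [0.0009, -0.0001, 0.0012] ang [-0.03, 0.31, -0.15]
```

The print is seated at 12.8 N, about where I expected. I'll back away, lift and look.

Emit:
carry_out(
  motion=[
    {"xyz": [-0.005,0,0],"angular": [0,0,0]},
    {"xyz": [-0.02,0,0],"angular": [0,0,0]},
    {"xyz": [-0.06,0,-0.01],"angular": [0,0,0]},
    {"xyz": [-0.1,0,-0.03],"angular": [0,0,0]},
    {"xyz": [-0.14,0,-0.06],"angular": [0,0,0]},
    {"xyz": [-0.18,0,-0.09],"angular": [0,0,0]},
    {"xyz": [-0.22,0,-0.12],"angular": [0,0,0]},
    {"xyz": [-0.26,-0.01,-0.14],"angular": [0,0,0]},
    {"xyz": [-0.3,-0.02,-0.14],"angular": [0,0,0]},
    {"xyz": [-0.3,-0.02,-0.14],"angular": [0,0,0]},
  ],
)

```text
clock: 16.45
position: [0.6078, -0.3497, 0.1623]
ee_rot: [0.699, 0.715, -0.002, 0.001]
ft_force: [0.4, 1.0, -0.8]
grip_width: 0.503
grasp_force: 0.0
```

```bash
python3 - <<'E'
from h import *
c=camera("top"); cv2.imwrite("pics/t6.png",cv2.resize(c["img"][190:290,290:460,::-1],None,fx=4.7,fy=4.7,interpolation=cv2.INTER_CUBIC))
E
python3 g.py
```

```text
t 16.5 cut xy [ 0.006  -0.3207] z-bed 0.1419 xyaw 89.68 F [-0.5 -0.1] 0.1 w 0.498 g 0.0
```

View pics/t6.png

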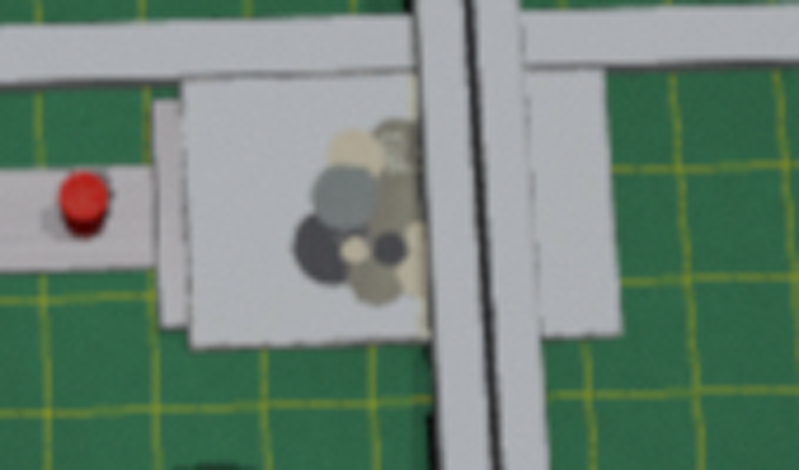

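The print's leading edge (x≈183–188) touches the stop plate, its long side lies along the fence with no gap showing, and the stop is still out. I'm handing in.

```bash
python3 -c "
from workcell import *
print(hand_in())"
```

```text
the job is handed in; nothing more can be done
None
```

I pulled the stop out to its end, slid the print under the rail until it lay square along the fence and against the stop, and handed the job in at about 16.5 s; the hand-in gave no verdict, but the last picture showed the print seated, and the bystanders were not touched.

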